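Set an angle gauge to its mark on a sprung stud

ROBOT

A 6-joint arm with a two-finger parallel gripper is mounted at the origin on the work surface. World frame = base frame: x ahead of the robot, y to its left, z up, the work surface at z = 0. Lengths are in mm, angles in rad, forces in N, time in s.
With the tool pointing down it reaches from about 350 to 875 mm from the base axis. Payload 4.2 kg.
Tool frame: the origin (TCP) lies midway between the tips of the shut fingers; the grasp point (between the pads) lies 19 mm behind it; z points along the fingers, y is the line along which they close (so a half turn about z gives the same grasp; the last joint's range is limited). The gripper opens to 85 mm and grips with 20 to 120 N. Pads are 22 mm wide; open, the fingers measure 114 mm over their backs; the gripper's body (76 mm by 85 mm) begins 54 mm behind the grasp point. The pads swing forward as they close: fully open they stand 13 mm farther back than shut.
Start: joints at [-0.966, 0.385, 0.008, 0, -1.194, -0.259], TCP at [211.858, -587.976, 231.312] pointing down, gripper open.
Joint ranges: [-3.14, 3.14], [-1.21, 2.06], [-1.07, 1.41], [-3.16, 2.05], [-2.99, -0.16], [-3.1, 3.1]. Speed limits (rad/s): [2.79, 2.79, 3.14, 3.14, 3.14, 3.14].

INTERFACE

Orientations are given as a unit quaternion [x, y, z, w].
In Python, from bench import arm, eyes, nets gives the robot as it stands.
- The arm moves only by the tool apply_moves, never from a script. Its arguments are lists of equal length, an entry for each row: "delta_rot": the turn, a rotation vector about the tool's x, y, z as a fraction of full scale, a list of three; "xyz": the shift along the tool's x, y, z as a fraction of full scale, a list of three; "hand": the gripper command: -1 is fully open, 1 is shut, values between are in proportion. In form: {"delta_rot": [[ax, ay, az], ...], "xyz": [[dx, dy, dz], ...], "hand": [hand, ...]}. A call has 1 to 20 rows; each row shifts and turns the commanded pose from where the row before left it, along the tool's axes as they then stand; what a row does not reach is not made up. Full scale, the value 1, is 0.025 m for a shift and 6 degrees for a turn. A row lasts 1/12 s, in which the tool goes at most 41.7 mm and 7.16 degrees, less where a joint would pass 70% of its speed; a pose out of reach is approached as far as the arm can. A call with a number of a shift or a turn outside -1 to 1 is refused whole. A call with a gripper value outside its range is refused whole. The fingers move at their own pace and stop on an object; the grip force is fixed at half the most. Time passes only in rows, so rows that do not move let the fingers close. It gives the time, the measured TCP pose, the force, the opening and the grip force at its end, in the units of the state.
- arm.read_state(): the state, without advancing time (a new reading comes with each control period).
- eyes.get_image(name): name is "scene" or "top"; returns a dict with "frame" (384x512x3 uint8, red, green, blue), "range_z" (384x512 float32, mm along the optical axis (not along the pixel's ray), 0 where there is no reading), "camera_matrix" (3x3 intrinsics, pixels), "R" (3x3) and "t" (3): a world point X has camera coordinates R X + t. Camera axes: x right, y down, z forward; pixel columns grow to the right and rows downward; lengths in mm; the calibration is good to about 2 mm. A picture is of the moment at which its call begins.
- arm.job_done(): hands the job in; it is judged then, once.
Trained networks look in a picture, given as the dict that the camera call returned (one of the last four; its "shot" number tells which), for a name from the list of things; names that differ only in an ending like _2 or _b are one class to them, and where a whole thing is asked for, a point or a joint stands for the part that bears it (a point fixed in the world has none). Each returns a list of dicts, best first, with "score" (0 to 1); they miss things now and then, are a little off and sometimes report something else, mostly with a low value. They report only what shows in the picture. A call takes as long as a camera call. They do not tell look-alikes from the thing itself.
- nets.look_for(name, picture): "bbox" ([left, top, right, bottom] in pixels, round what is visible of it).
- nets.masks_of(name, picture): "region" (384x512 bool, what is visible of it) and "bbox" ([left, top, right, bottom] in pixels, round what is visible of it).
The state is a dict: "clock": time; "joints": joint angles; "joint_vel": joint speeds; "joint_efforts": joint torques, N m; "position": TCP position; "ee_rot": TCP orientation; "contact_force": force on the tool from outside, world axes, zero at the start; "wrist_torque": the same for the moment, N m; "gripper_width": finger opening in mm; "grasp_force": force on a finger pad.
Only numpy, scipy, OpenCV 4.12 (cv2) and the standard library are available. Lean on these libraries where they do the work, as an engineer would, in place of code of your own. Each camera call takes 0.05 s, during which the arm holds its last target. There are 200 camera calls.

TASK

Pull the small white instrument cabinet's door wide open by its handle and take the angle gauge out of the tray on the inside of the door. Hold the gauge upright with the middle of its base square across the round brass ridge of the sprung stud and press it down lightly, then rock it sideways on the ridge until its swinging red pointer settles on the green mark. Finish while still holding the gauge there, the brass ridge pressed part of the way down and not to its stop; press gently throughout and leave the objective, the lens mount and the screwdriver where they are.

Things in the scene. Friction and masses are not known exactly. Their poses are not given: they have to be found in the camera images.
- door (a joint): cabinet door angle, 0 closed to 1.8 rad open; it has light friction and stays where it is left. Looking at the door from outside, its upright hinge is at its left edge and it swings out towards the viewer. Seen from above it opens clockwise
- door_handle (a point): middle of the door's steel handle: an upright round bar 11 mm thick and 50 mm long (61 mm with its round ends), its axis 35 mm off the door's outer face; 155 mm above the table, the door's top edge is at 187 mm. The handle stands 190 mm from the hinge along the door. Axes turn with the door: x points from the outer face into the cabinet, y along the door towards the hinge, z up
- door_hinge (a point): point on the door's upright hinge axis, at the height of the handle; same axes as door_handle
- cabinet: white instrument cabinet with purple top, fixed to the table, 200 deep (x) by 220 wide (y) by 190 mm high; origin at the centre of its underside, the door on its -x side. The door (12 mm thick) carries an aluminium tray on its inner face: floor 55 mm above the table, rim 12 mm high, clear space 44 by 104 mm, its centre 48 mm inside the door's inner face and 100 mm from the hinge along the door
- gauge: angle gauge, about 0.25 kg, standing in the door tray, 122 mm high; origin at the centre of its underside, z up through the gauge. Flat aluminium base 28 (x) by 90 (y) by 12 mm; above it a round blue-rimmed white dial of 76 mm diameter and 20 mm thickness, centre at z = 50 mm, facing +x and -x alike; on top a black grip lug 22 (x) by 30 (y) mm from z = 86 to 122 mm. With the door closed its y runs along the door; it turns with the door
- lug (a point): point in the middle of the grip lug, 108 mm above the gauge's underside; axes of the gauge
- foot (a point): centre of the gauge's flat underside; axes of the gauge
- pointer (a joint): angle of the red pointer in the gauge, about the gauge's x axis (right-handed), 0 when it points at the base. It hangs freely, like a plumb bob, on a pivot at the dial's centre and swings for about a second after a movement: when the gauge stands upright it reads 0, when the gauge is turned by an angle a about its own x axis it settles at -a
- mark (a joint): angle of the green mark on the dial's rim, about the gauge's x axis in the same sense as the pointer; set somewhere between 0.17 and 0.42 rad, stays put. The pointer is on the mark when the two angles are equal; the mark is 4 mm wide at 34 mm from the pivot
- pointer_tip (a point): tip of the red pointer, 34 mm below the pivot; z runs from the tip to the pivot
- mark_tip (a point): the green mark, 34 mm from the pivot; z runs from the mark to the pivot
- stud: the stud: grey and blue block 74 by 74 by 48 mm fixed to the table, origin at the centre of its underside; it carries the sprung brass ridge
- ridge_top (a point): highest point, at the middle, of the stud's brass ridge: a level round bar of 20 mm diameter and 46 mm length along this point's x axis, its top 90 mm above the table when not pressed. The gauge's base goes across it, the gauge's x along the ridge's x (either way round)
- post (a joint): how far the sprung ridge is pressed down, 0 to 12 mm (in m; 0.012 is the stop). It starts to move at about 1.5 N and gains 0.5 N per mm
- objective: bystander: steel microscope objective standing on the table, 32 mm across, 46 mm high; origin at the centre of its underside
- lens_mount: bystander: aluminium round lens mount, 50 mm wide, 58 mm high; origin at the centre of its underside
- driver: bystander: orange-handled screwdriver lying on the table, 160 mm long; origin below its middle
There are look-alikes about, which are no part of the job. Of the things like the stud, leave any that is brown, orange or purple; of the rest the smaller one is meant.

How it is judged (in metres and radians):
On the way, in this order (a step that is already met when the one before it is completed fails the run):
1. the cabinet door is opened wide (value of joint door above 1.1 rad), for 0.2 s.
2. the gauge is held upright with its base across the ridge, pressing it down a little (angle between gauge's own z axis and vertical below 0.12 rad and distance between foot and ridge_top below 0.022 m and angle between the x axis of gauge and the x axis of ridge_top, either way round below 0.25 rad and value of joint post above 0.001 m and contact force between the fingers and gauge above 1 N), for 0.2 s.
At the end, for the whole second after the job is handed in: For the last second the gripper holds the gauge still, middle of its base within 25 mm of the ridge top and square across it within 0.25 rad, ridge pressed 1 to 11.2 mm (stop: 12), pointer at rest within 0.06 rad of the mark; door still open past 1.0 rad (angle between the z axis of pointer_tip and the z axis of mark_tip, either way round below 0.06 rad and velocity of joint pointer between -0.4 and 0.4 rad/s and value of joint post between 0.001 and 0.0112 m and contact force between gauge and stud above 0.5 N and contact force between the fingers and gauge above 1 N and distance between foot and ridge_top below 0.025 m and angle between the x axis of gauge and the x axis of ridge_top, either way round below 0.25 rad and linear speed of gauge below 0.02 m/s and value of joint door above 1 rad); the arm keeps its last pose, push and grip.
It fails at once if the gauge is pressed on the stud with more than 25 N (contact force between gauge and stud above 25 N).
It fails at once if a bystander is disturbed (distance of any of objective, lens_mount, driver from where it was at the start of the episode above 0.03 m).
It also fails if it takes over 61 s, if anything falls off the work surface, if the arm or the gripper's body presses on something with over 40 N, if the wrist force passes 120 N, or if a joint passes its speed limit or range.

## Working session

There is one attempt and no reset: what is moved stays moved. The work goes in short steps, Python scripts to look and compute and a tool call to move; the robot and the scene stay as the last step left them, time stands still between calls to the robot, and variables do not carry over. Pictures are saved under pics/ and viewed, at most 10 in all, crops included, and the job is handed in when it is done.

Besides the shell and the picture viewer there is one more tool, called after "Request:" as name(argument=value, ...) on one line, values as JSON. apply_moves: Moves the arm, as the interface text tells. Its arguments: {"type":"object","properties":{"delta_rot":{"type":"array"},"xyz":{"type":"array"},"hand":{"type":"array"}},"required":["delta_rot","xyz","hand"]}

```bash
mkdir -p pics; cat > h.py <<'E'
import numpy as np, cv2
from bench import arm, eyes, nets
def world(p,mask=None):
    K=p["camera_matrix"];z=p["range_z"];v,u=np.indices(z.shape)
    c=np.stack([(u-K[0,2])*z/K[0,0],(v-K[1,2])*z/K[1,1],z],-1)
    return (c-p["t"])@p["R"]
def proj(p,X):
    c=p["R"]@np.asarray(X,float)+p["t"];q=p["camera_matrix"]@c;return q[:2]/q[2]
def save(p,n,box=None,s=1):
    f=p["frame"]
    if box: f=f[box[1]:box[3],box[0]:box[2]]
    f=cv2.resize(f,None,fx=s,fy=s,interpolation=cv2.INTER_CUBIC)
    cv2.imwrite("pics/"+n,f[:,:,::-1])
E
python3 - <<'E'
from h import *
ps={n:eyes.get_image(n) for n in("scene","top")}
cv2.imwrite("pics/a.png",cv2.resize(np.vstack([ps[n]["frame"] for n in ps]),(400,600))[:,:,::-1]) if 0 else None
for n,p in ps.items():
    save(p,n+"0.png",None,1.5);W=world(p)
    print(n,"campos",(-p["R"].T@p["t"]).round())
    for o in("stud","cabinet","door_handle","gauge","objective","lens_mount","driver"):
        for m in nets.masks_of(o,p)[:4]:
            q=W[m["region"]&(p["range_z"]>0)]
            if len(q): print(o,round(m["score"],2),m["bbox"],np.median(q,0).round(),np.percentile(q,3,axis=0).round(),np.percentile(q,97,axis=0).round())
s=arm.read_state();print(s)
E
```

```text
scene campos [1447.    7.  785.]
stud 0.97 [228.1, 183.1, 248.0, 221.3] [519. -14.  45.] [471. -47.   3.] [533.  20.  88.]
stud 0.96 [173.7, 182.7, 205.5, 218.0] [ 509. -161.   44.] [ 464. -202.    3.] [ 527. -128.   88.]
stud 0.66 [255.4, 212.2, 285.8, 251.3] [660.  71.  46.] [613.  36.   4.] [676. 105.  89.]
stud 0.62 [188.1, 143.4, 218.3, 190.2] [ 368. -133.   64.] [ 301. -182.    4.] [387. -89. 123.]
cabinet 0.6 [332.6, 152.2, 447.1, 249.5] [647. 398. 156.] [460. 307.   8.] [666. 521. 192.]
door_handle 0.97 [337.5, 152.7, 370.2, 244.6] [594. 314. 126.] [461. 282.  16.] [667. 326. 186.]
gauge 0.33 [108.1, 233.4, 127.5, 259.2] [ 664. -351.   18.] [ 646. -379.    0.] [ 678. -331.   57.]
objective 0.7 [253.3, 257.2, 267.7, 277.9] [760.  47.  29.] [746.  34.   5.] [767.  62.  46.]
lens_mount 0.57 [107.6, 230.3, 126.0, 255.5] [ 664. -350.   15.] [ 650. -379.    1.] [ 678. -331.   56.]
driver 0.48 [126.7, 178.4, 144.0, 202.9] [ 401. -361.   21.] [ 357. -384.   -1.] [ 437. -341.   26.]
driver 0.28 [256.1, 259.5, 268.4, 276.9] [761.  46.  29.] [750.  34.   3.] [767.  62.  45.]
top campos 
[... 928 characters left out ...]
e-01,  3.84659473e-01,  7.88324412e-03, -3.80543700e-05,
       -1.19398373e+00, -2.58600151e-01]), 'joint_vel': array([-1.63225276e-04, -1.38530040e-03, -9.19778835e-05, -1.06280317e-03,
       -5.83789215e-05, -7.00945515e-04]), 'joint_efforts': array([ 4.86808603e-04, -3.92028666e+01,  1.88611293e+01,  4.19053406e+00,
       -2.60686247e-04,  1.97605021e-05]), 'position': array([ 211.86463415, -587.96236337,  231.32433645]), 'ee_rot': array([-1.72033157e-01,  9.85091159e-01, -9.11882810e-06,  2.36764088e-05]), 'contact_force': array([0.03357489, 0.9035318 , 0.18663462]), 'wrist_torque': array([ 0.01892397,  0.03026942, -0.00241096]), 'grasp_force': 0.0, 'gripper_width': 85.50887879885578}
```

View pics/scene0.png

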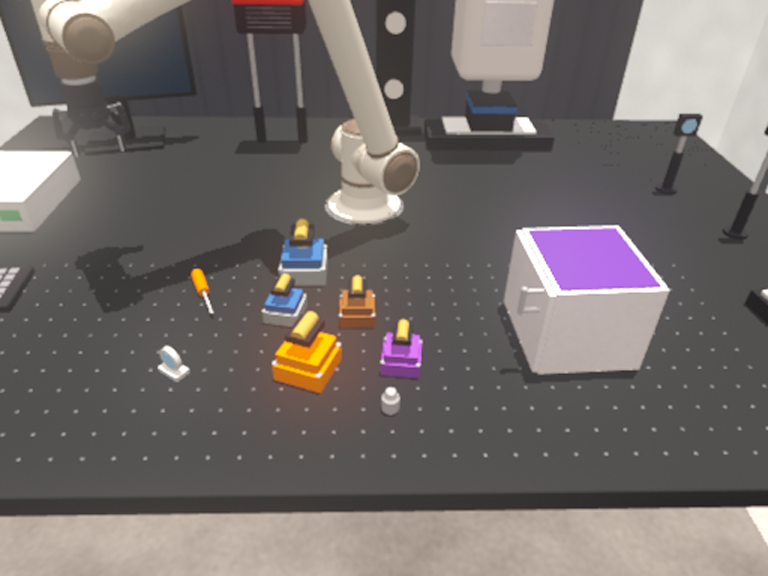

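View pics/top0.png

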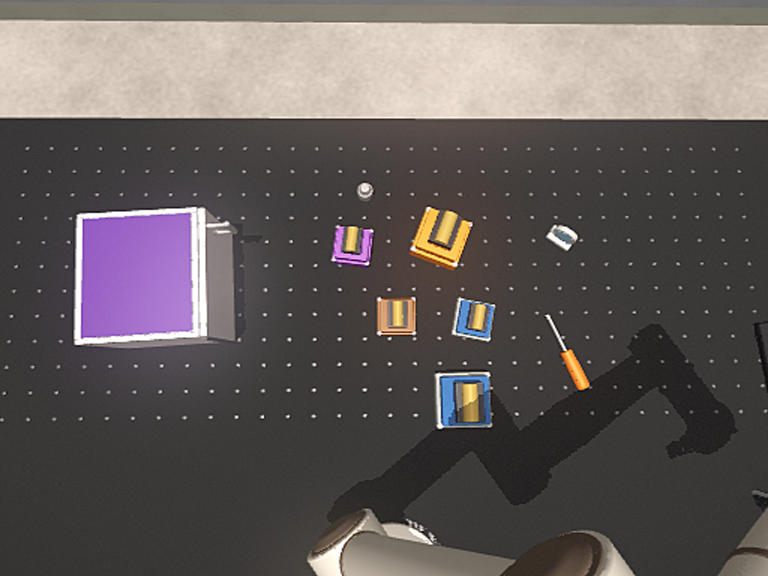

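The stud meant is the small blue one: scene pixel about (285,303), top pixel about (477,317), in the enlarged pictures. The cabinet's door faces -y. Its handle shows at scene (530,298) and top (220,227), with the hinge at the near-robot edge.

```bash
python3 - <<'E'
from h import *
for n in("scene","top"):
    p=eyes.get_image(n);W=world(p);z=p["range_z"]>0;f=p["frame"].astype(int)
    hsv=cv2.cvtColor(p["frame"],cv2.COLOR_RGB2HSV)
    X,Y,Z=W[...,0],W[...,1],W[...,2]
    def rect(m,l):
        q=W[m&z]
        if len(q)<5: print(n,l,len(q));return
        (c,s,a)=cv2.minAreaRect(q[:,:2].astype(np.float32));print(n,l,len(q),"c",np.round(c,1),"size",np.round(s,1),"ang",round(a,2),"z",np.percentile(q[:,2],[5,50,95]).round(1))
    rect((Z>183)&(Z<197)&(X>420)&(X<690)&(Y>270)&(Y<540),"cabtop+door")
    rect((Z>183)&(Z<200)&(X>420)&(X<690)&(Y>270)&(Y<540)&(hsv[...,0]>125)&(hsv[...,0]<150)&(hsv[...,1]>120),"purple")
    d=(Z>30)&(Z<180)&(X>430)&(X<680)&(Y>285)&(Y<335)&z
    q=W[d]; 
    if len(q)>50:
        vx,vy,x0,y0=cv2.fitLine(q[:,:2].astype(np.float32),cv2.DIST_HUBER,0,.01,.01).ravel();print(n,"doorface ang",np.degrees(np.arctan2(vy,vx)),"pt",x0,y0,"xr",np.percentile(q[:,0],[1,99]))
    h=(Z>120)&(Z<195)&(X>560)&(X<690)&(Y>240)&(Y<290)&z
    print(n,"handle pts",h.sum(),W[h].round()[:40].tolist())
    b=(X>430)&(X<545)&(Y>-215)&(Y<-110)
    rect(b&(Z>5)&(Z<60),"studblock")
    r=b&(Z>70)&(hsv[...,0]>15)&(hsv[...,0]<35)&(hsv[...,1]>80)
    rect(r,"ridge")
    q=W[r&z&(Z>84)]
    if len(q)>5: print(n,"ridgetop mean",q.mean(0).round(1)); rect(r&(Z>86),"ridge top")
    q=W[r&z];print(np.round(np.linalg.eigh(np.cov(q[:,:2].T))[1][:,1],3))
E
```

```text
scene cabtop+door 3443 c [552.  402.2] size [227.7 249.9] ang 2.41 z [185.5 189.9 192. ]
scene purple 2380 c [549.1 423.5] size [199.6 176.6] ang 3.23 z [188.5 190.4 192.1]
scene doorface ang 3.5572054 pt 571.3624 313.21558 xr [452.15616005 668.47078835]
scene handle pts 82 [[637.0, 278.0, 181.0], [636.0, 281.0, 181.0], [643.0, 281.0, 186.0], [642.0, 284.0, 185.0], [639.0, 278.0, 179.0], [642.0, 279.0, 182.0], [639.0, 283.0, 180.0], [642.0, 285.0, 182.0], [637.0, 289.0, 178.0], [641.0, 278.0, 177.0], [646.0, 279.0, 181.0], [644.0, 282.0, 180.0], [643.0, 285.0, 179.0], [640.0, 289.0, 176.0], [635.0, 277.0, 170.0], [642.0, 278.0, 175.0], [642.0, 280.0, 175.0], [643.0, 283.0, 176.0], [643.0, 285.0, 176.0], [642.0, 288.0, 175.0], [643.0, 275.0, 172.0], [643.0, 281.0, 172.0], [644.0, 283.0, 173.0], [642.0, 286.0, 172.0], [644.0, 275.0, 170.0], [642.0, 279.0, 168.0], [643.0, 281.0, 169.0], [643.0, 284.0, 169.0], [640.0, 277.0, 164.0], [641.0, 280.0, 165.0], [648.0, 280.0, 169.0], [648.0, 283.0, 169.0], [640.0, 278.0, 160.0], [644.0, 279.0, 163.0], [644.0, 282.0, 163.0], [645.0, 284.0, 164.
[... 1186 characters left out ...]
.0, 177.0], [634.0, 281.0, 178.0], [633.0, 278.0, 180.0], [635.0, 277.0, 175.0], [638.0, 277.0, 165.0], [639.0, 276.0, 160.0], [634.0, 284.0, 167.0], [633.0, 280.0, 172.0], [634.0, 279.0, 168.0], [635.0, 278.0, 162.0], [637.0, 276.0, 158.0], [638.0, 275.0, 153.0], [639.0, 289.0, 139.0], [633.0, 280.0, 163.0], [635.0, 280.0, 155.0], [635.0, 278.0, 153.0], [637.0, 277.0, 145.0], [639.0, 276.0, 139.0]]
top studblock 425 c [ 489.7 -160.1] size [87.7 80.5] ang 78.67 z [15.5 45.5 50.2]
top ridge 119 c [ 484.8 -165.5] size [20.  44.9] ang 77.11 z [82.  88.  91.2]
top ridgetop mean [ 485.6 -165.    88.1]
top ridge top 86 c [ 484.9 -166. ] size [17.  44.4] ang 78.16 z [86.6 88.7 91.5]
[-0.986  0.169]
```

Request:
apply_moves(delta_rot=[[0,0,-0.94],[0,0,-0.94],[0,0,-0.94],[0,0,-0.94],[0,0,-0.94],[0,0,-0.94],[0,0,-0.94],[0,0,-0.94],[0,0,-0.94],[0,0,-0.94],[0,0,-0.94],[0,0,-0.94],[0,0,-0.94],[0,0,0],[0,0,0],[0,0,0],[0,0,0],[0,0,0],[0,0,0],[0,0,0]], xyz=[[0,0,-0.1],[0,0,-0.1],[0,0,-0.1],[0,0,-0.1],[0,0,-0.1],[0,0,-0.1],[0,0,-0.1],[0,0,-0.1],[0,0,-0.1],[0,0,-0.1],[0,0,-0.1],[0,0,-0.1],[0,0,-0.1],[-0.94,-0.526,0],[-0.94,-0.526,0],[-0.94,-0.526,0],[-0.94,-0.526,0],[-0.94,-0.526,0],[-0.94,-0.526,0],[-0.94,-0.526,0]], hand=[-1,-1,-1,-1,-1,-1,-1,-1,-1,-1,-1,-1,-1,-1,-1,-1,-1,-1,-1,-1])

```text
clock: 2.57
position: [295.1, -417.5, 264.0]
ee_rot: [0.726, -0.688, 0.0, -0.0]
contact_force: [0.3, -0.3, 0.6]
gripper_width: 85.6
grasp_force: 0.0
```

Request:
apply_moves(delta_rot=[[0,0,0],[0,0,0],[0,0,0],[0,0,0],[0,0,0],[0,0,0],[0,0,0],[0,0,0],[0,0,0],[0,0,0],[0,0,0],[0,0,0],[0,0,0],[0,0,0],[0,0,0],[0,0,0],[0,0,0],[0,0,0],[0,0,0],[0,0,0]], xyz=[[-0.94,-0.526,0],[-0.94,-0.526,0],[-0.94,-0.526,0],[-0.94,-0.526,0],[-0.94,-0.526,0],[-0.94,-0.526,0],[-0.94,-0.526,0],[-0.94,-0.526,0],[-0.94,-0.526,0],[-0.94,-0.526,0],[-0.94,-0.526,0],[-0.94,-0.526,0],[-0.94,-0.526,0],[-0.94,-0.526,0],[-0.94,-0.526,0],[-0.94,-0.526,0],[-0.94,-0.526,0],[-0.94,-0.526,0],[-0.94,-0.526,0],[-0.94,-0.526,0]], hand=[-1,-1,-1,-1,-1,-1,-1,-1,-1,-1,-1,-1,-1,-1,-1,-1,-1,-1,-1,-1])

```text
clock: 4.23
position: [532.1, 66.3, 264.0]
ee_rot: [0.726, -0.687, 0.0, -0.0]
contact_force: [0.6, -0.4, 0.6]
gripper_width: 85.6
grasp_force: 0.0
```

Request:
apply_moves(delta_rot=[[0,0,0],[0,0,0],[0,0,0],[0,0,0],[0,0,0],[0,0,0],[0,0,0],[0,0,0],[0,0,0],[0,0,0]], xyz=[[-0.94,-0.526,0],[-0.94,-0.526,0],[-0.94,-0.526,0],[-0.94,-0.526,0],[-0.94,-0.526,0],[-0.94,-0.526,0],[-0.94,-0.526,0],[-0.94,-0.526,0],[0,0,0],[0,0,0]], hand=[-1,-1,-1,-1,-1,-1,-1,-1,-1,-1])

```text
clock: 5.07
position: [626.5, 259.5, 262.6]
ee_rot: [0.727, -0.687, -0.0, 0.001]
contact_force: [-0.6, -0.7, 0.7]
gripper_width: 85.1
grasp_force: 0.0
```

Request:
apply_moves(delta_rot=[[0,0,0],[0,0,0],[0,0,0],[0,0,0],[0,0,0],[0,0,0],[0,0,0],[0,0,0],[0,0,0],[0,0,0],[0,0,0]], xyz=[[-0.83,-0.53,0],[0,0,0],[0,0,0.59],[0,0,0.59],[0,0,0.59],[0,0,0.59],[0,0,0.59],[0,0,0.59],[0,0,0.59],[0,0,0.59],[0,0,0]], hand=[-1,-1,-1,-1,-1,-1,-1,-1,-1,-1,-1])

```text
clock: 5.98
position: [636.4, 277.8, 142.6]
ee_rot: [0.726, -0.688, -0.001, 0.003]
contact_force: [-0.5, -0.6, -1.0]
gripper_width: 85.6
grasp_force: 0.0
```

```bash
python3 - <<'E'
from h import *
p=eyes.get_image("scene");q=eyes.get_image("top")
a=cv2.resize(p["frame"][110:230,290:470],None,fx=3,fy=3);b=cv2.resize(q["frame"][120:240,60:200],None,fx=3,fy=3)
cv2.imwrite("pics/h1.png",np.hstack([a,b])[:,:780+180][:,:,::-1] if 0 else cv2.resize(np.hstack([a,b]),(800,300))[:,:,::-1])
s=arm.read_state();print(s["clock"],s["position"],s["contact_force"])
E
```

```text
6.0833 [638.40171861 278.90500433 146.08276331] [0.13115465 0.28814774 0.88575054]
```

View pics/h1.png

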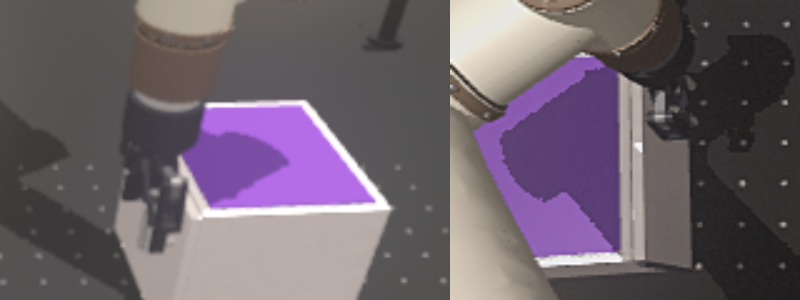

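The gripper is straddling the handle beside the door. No contact force so far, so I'll close it.

Request:
apply_moves(delta_rot=[[0,0,0],[0,0,0],[0,0,0],[0,0,0],[0,0,0],[0,0,0],[0,0,0],[0,0,0],[0,0,0],[0,0,0]], xyz=[[0,0,0],[0,0,0],[0,0,0],[0,0,0],[0,0,0],[0,0,0],[0,0,0],[0,0,0],[0,0,0],[0,0,0]], hand=[1,1,1,1,1,1,1,1,1,1])

```text
clock: 6.92
position: [638.7, 280.0, 146.2]
ee_rot: [0.726, -0.687, 0.0, -0.0]
contact_force: [0.0, -0.6, 2.0]
gripper_width: 9.6
grasp_force: 58.4
```

Request:
apply_moves(delta_rot=[[0,0,0.333],[0,0,0.333],[0,0,0.333],[0,0,0.333],[0,0,0.333],[0,0,0.333],[0,0,0.333],[0,0,0.333],[0,0,0.333],[0,0,0.333],[0,0,0]], xyz=[[0.264,0.062,0],[0.264,0.062,0],[0.264,0.062,0],[0.264,0.062,0],[0.264,0.062,0],[0.264,0.062,0],[0.264,0.062,0],[0.264,0.062,0],[0.264,0.062,0],[0.264,0.062,0],[0,0,0]], hand=[1,1,1,1,1,1,1,1,1,1,1])

```text
clock: 7.83
position: [614.0, 216.4, 146.1]
ee_rot: [-0.595, 0.803, 0.001, -0.001]
contact_force: [-7.2, 4.1, 4.7]
gripper_width: 9.3
grasp_force: 59.0
```

Request:
apply_moves(delta_rot=[[0,0,0.5],[0,0,0.667],[0,0,0.667],[0,0,0.667],[0,0,0.667],[0,0,0.667],[0,0,0.667],[0,0,0.667],[0,0,0.5],[0,0,0]], xyz=[[0.394,0.115,0],[0.525,0.15,0],[0.525,0.15,0],[0.525,0.15,0],[0.525,0.15,0],[0.525,0.15,0],[0.525,0.15,0],[0.525,0.15,0],[0.394,0.11,0],[0,0,0]], hand=[1,1,1,1,1,1,1,1,1,1])

```text
clock: 8.67
position: [529.4, 140.5, 146.1]
ee_rot: [-0.334, 0.943, 0.002, -0.0]
contact_force: [-4.0, 7.2, 1.5]
gripper_width: 9.6
grasp_force: 58.7
```

Request:
apply_moves(delta_rot=[[0,0,0.5],[0,0,0.667],[0,0,0.667],[0,0,0.667],[0,0,0.667],[0,0,0.667],[0,0,0.667],[0,0,0.5],[0,0,0],[0,0,0],[0,0,0]], xyz=[[0.394,0.115,0],[0.525,0.15,0],[0.525,0.15,0],[0.525,0.15,0],[0.525,0.15,0],[0.525,0.15,0],[0.525,0.15,0],[0.394,0.11,0],[0,0,0],[0,0,0],[0,0,0]], hand=[1,1,1,1,1,1,1,1,1,1,1])

```text
clock: 9.58
position: [432.5, 122.5, 146.1]
ee_rot: [-0.08, 0.997, 0.001, 0.001]
contact_force: [-1.5, 5.0, 0.9]
gripper_width: 9.3
grasp_force: 59.0
```

```bash
python3 - <<'E'
from h import *
s=arm.read_state();q=s["ee_rot"];print(s["clock"],s["position"],"yhead",np.arctan2(q[1]**2-q[0]**2,2*q[0]*q[1]),s["contact_force"],s["joints"].round(2))
E
```

```text
9.5833 [432.50883559 122.48762741 146.10192125] yhead 1.731455059978123 [-1.51831429  5.00239068  0.88053169] [ 0.64  0.17 -0.53 -0.   -0.86 -2.05]
```

Request:
apply_moves(delta_rot=[[0,0,0],[0,0,0],[0,0,0],[0,0,0],[0,0,0],[0,0,0],[0,0,0],[0,0,0],[0,0,0],[0,0,0],[0,0,0],[0,0,0]], xyz=[[0,0,0],[0,0,0],[0,0,0],[0,0,0],[0,0,0],[0,0,0],[0,0,-0.8],[0,0,-0.8],[0,0,-0.8],[0,0,-0.8],[0,0,-0.8],[0,0,-0.8]], hand=[-1,-1,-1,-1,-1,-1,-1,-1,-1,-1,-1,-1])

```text
clock: 10.58
position: [431.8, 121.4, 266.8]
ee_rot: [-0.079, 0.997, -0.0, -0.0]
contact_force: [-0.6, 0.9, -0.1]
gripper_width: 85.4
grasp_force: 0.0
```

```bash
python3 - <<'E'
from h import *
a=np.array([638.7,280]);b=np.array([432.5,122.5]);th=1.41+.055
R=np.array([[np.cos(th),np.sin(th)],[-np.sin(th),np.cos(th)]])
H=np.linalg.solve(np.eye(2)-R,b-R@a);d0=np.array([np.cos(.055),np.sin(.055)]);n0=np.array([d0[1],-d0[0]])
print("hinge",H,"along",(a-H)@d0,"out",(a-H)@n0)
d=R@d0;n=R@n0;off=(a-H)@n0-35
print("d",d,"in",-n,"gauge expected",b-90*d-(35+12+48)*n)
for k in("scene","top"):
    p=eyes.get_image(k);W=world(p);z=p["range_z"]>0
    save(p,k+"2.png",(200,90,500,300) if k=="scene" else (20,80,320,330),2)
    hsv=cv2.cvtColor(p["frame"],cv2.COLOR_RGB2HSV)
    for o in("gauge","door"):
        for m in nets.masks_of(o,p)[:2]:
            q=W[m["region"]&z];print(k,o,round(m["score"],2),m["bbox"],np.median(q,0).round(),np.percentile(q,3,axis=0).round(),np.percentile(q,97,axis=0).round())
    X,Y,Z=W[...,0],W[...,1],W[...,2]
    q=W[z&(Z>150)&(Z<182)&(X>480)&(X<600)&(Y>130)&(Y<290)]
    print(k,len(q)); 
    if len(q)>5: print(np.percentile(q,[3,50,97],axis=0).round(1),cv2.minAreaRect(q[:,:2].astype(np.float32)))
E
```

```text
hinge [448.04453142 315.87817538] along 188.39486994818824 out 46.30468816978091
d [ 0.16010431 -0.9871001 ] in [0.9871001  0.16010431] gauge expected [511.86512156 226.54891869]
scene gauge 0.97 [304.0, 165.7, 330.5, 204.4] [520. 228. 107.] [508. 194.  62.] [531. 265. 175.]
scene door 0.57 [272.1, 154.0, 349.5, 213.3] [474. 185. 113.] [446. 104.   9.] [538. 313. 185.]
scene door 0.39 [302.7, 165.3, 337.9, 206.1] [519. 227. 106.] [469. 193.  60.] [531. 267. 175.]
scene 157
[[480.6 132.5 151.3]
 [520.8 225.2 168.6]
 [528.3 244.6 178.2]] ((505.2910461425781, 187.9631805419922), (121.59630584716797, 30.906932830810547), 75.6889419555664)
top 0
```

View pics/scene2.png

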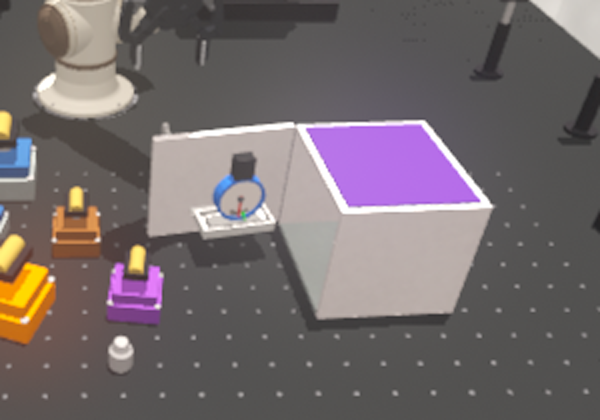

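The door is open at about 1.46 rad. The gauge is upright in the tray, with its lug at crop (243,165), and the depth data puts it at about (511,226), where I expected it. Next I grasp the lug.

Request:
apply_moves(delta_rot=[[0,0,0],[0,0,0],[0,0,0],[0,0,0],[0,0,0],[0,0,0],[0,0,0],[0,0,0],[0,0,0],[0,0,0],[0,0,0],[0,0,0],[0,0,0],[0,0,0],[0,0,0],[0,0,0]], xyz=[[-0.763,0.724,0],[-0.763,0.724,0],[-0.763,0.724,0],[-0.763,0.724,0],[-0.763,0.724,0],[0,0,0],[0,0,0.6],[0,0,0.6],[0,0,0.6],[0,0,0.6],[0,0,0.6],[0,0,0.6],[0,0,0.6],[0,0,0.6],[0,0,0],[0,0,0]], hand=[-1,-1,-1,-1,-1,-1,-1,-1,-1,-1,-1,-1,-1,-1,-1,-1])

```text
clock: 12.22
position: [511.0, 225.3, 144.6]
ee_rot: [-0.08, 0.997, -0.001, -0.001]
contact_force: [-0.1, -0.1, 0.4]
gripper_width: 85.3
grasp_force: 0.0
```

Request:
apply_moves(delta_rot=[[0,0,0],[0,0,0],[0,0,0],[0,0,0],[0,0,0],[0,0,0],[0,0,0],[0,0,0],[0,0,0],[0,0,0]], xyz=[[0,0,0],[0,0,0],[0,0,0],[0,0,0],[0,0,0],[0,0,0],[0,0,0],[0,0,0],[0,0,0],[0,0,0]], hand=[1,1,1,1,1,1,1,1,1,1])

```text
clock: 13.05
position: [512.2, 226.7, 146.5]
ee_rot: [-0.08, 0.997, 0.0, 0.001]
contact_force: [-2.5, 2.4, 5.4]
gripper_width: 29.2
grasp_force: 63.7
```

Request:
apply_moves(delta_rot=[[0,0,0],[0,0,0],[0,0,0],[0,0,0],[0,0,0],[0,0,0],[0,0,0],[0,0,0.85],[0,0,0.85],[0,0,0.85],[0,0,0.85],[0,0,0]], xyz=[[0,0,-0.3],[0,0,-0.6],[0,0,-0.7],[0,0,-0.8],[0,0,-0.8],[0,0,-0.5],[0,0,-0.3],[0,0,0],[0,0,0],[0,0,0],[0,0,0],[0,0,0]], hand=[1,1,1,1,1,1,1,1,1,1,1,1])

```text
clock: 14.05
position: [510.8, 225.3, 244.1]
ee_rot: [0.099, 0.995, -0.001, -0.002]
contact_force: [0.5, -0.1, -3.0]
gripper_width: 29.2
grasp_force: 63.2
```

Request:
apply_moves(delta_rot=[[0,0,0],[0,0,0],[0,0,0],[0,0,0],[0,0,0],[0,0,0],[0,0,0],[0,0,0],[0,0,0],[0,0,0],[0,0,0],[0,0,0],[0,0,0],[0,0,0],[0,0,0],[0,0,0],[0,0,0],[0,0,0],[0,0,0],[0,0,0]], xyz=[[-0.05,-0.39,0],[-0.1,-0.78,0],[-0.1,-0.78,0],[-0.1,-0.78,0],[-0.1,-0.78,0],[-0.1,-0.78,0],[-0.1,-0.78,0],[-0.1,-0.78,0],[-0.1,-0.78,0],[-0.1,-0.78,0],[-0.1,-0.78,0],[-0.1,-0.78,0],[-0.1,-0.78,0],[-0.1,-0.78,0],[-0.1,-0.78,0],[-0.1,-0.78,0],[-0.1,-0.78,0],[-0.1,-0.78,0],[-0.1,-0.78,0],[-0.1,-0.78,0]], hand=[1,1,1,1,1,1,1,1,1,1,1,1,1,1,1,1,1,1,1,1])

```text
clock: 15.72
position: [484.0, -157.7, 245.2]
ee_rot: [0.097, 0.995, 0.0, -0.001]
contact_force: [0.4, 0.8, -2.7]
gripper_width: 29.2
grasp_force: 63.1
```

Request:
apply_moves(delta_rot=[[0,0,0],[0,0,0],[0,0,0],[0,0,0]], xyz=[[-0.05,-0.38,0],[0,0,0],[0,0,0],[0,0,0]], hand=[1,1,1,1])

```text
clock: 16.05
position: [484.3, -165.6, 245.6]
ee_rot: [0.098, 0.995, 0.0, -0.0]
contact_force: [0.3, 0.7, -3.2]
gripper_width: 29.2
grasp_force: 63.0
```

```bash
python3 - <<'E'
from h import *
s=arm.read_state();q=s["ee_rot"];print(s["clock"],s["position"],q,"yhead",np.arctan2(q[1]**2-q[0]**2,2*q[0]*q[1]),s["contact_force"],s["wrist_torque"],s["gripper_width"],s["joints"].round(2))
for k in("scene","top"):
    p=eyes.get_image(k);W=world(p);z=p["range_z"]>0
    c=proj(p,[487,-165,130]).astype(int);print(k,c)
    save(p,k+"3.png",(max(c[0]-75,0),max(c[1]-75,0),c[0]+75,c[1]+65),4)
    for o in("gauge",):
        for m in nets.masks_of(o,p)[:2]:
            q=W[m["region"]&z];print(k,o,round(m["score"],2),m["bbox"],np.median(q,0).round(1),np.percentile(q,3,axis=0).round(),np.percentile(q,97,axis=0).round())
            b=q[(q[:,2]>152)&(q[:,2]<172)]
            if len(b)>9: print("base",len(b),cv2.minAreaRect(b[:,:2].astype(np.float32)))
E
```

```text
16.05 [ 484.28501455 -165.55104175  245.56659827] [ 9.79071360e-02  9.95195488e-01  1.59981682e-04 -3.26957898e-04] yhead 1.374667844992739 [ 0.33802573  0.67527572 -3.15457031] [ 0.05846689  0.01548946 -0.01920034] 29.153266907035313 [-0.01  0.18 -0.24 -0.   -1.15 -1.75]
scene [187 175]
scene gauge 0.55 [172.1, 131.8, 199.3, 171.1] [ 493.5 -164.5  202.5] [ 478. -203.  155.] [ 504. -127.  275.]
base 207 ((487.63885498046875, -163.6624298095703), (90.07791137695312, 33.761634826660156), 79.54486083984375)
scene gauge 0.3 [271.3, 153.2, 446.2, 249.3] [541.3 363.6 124.3] [448. 120.   5.] [665. 518. 192.]
base 869 ((550.5936279296875, 318.6470947265625), (458.4739990234375, 169.844482421875), 50.99360656738281)
top [322 208]
```

View pics/scene3.png

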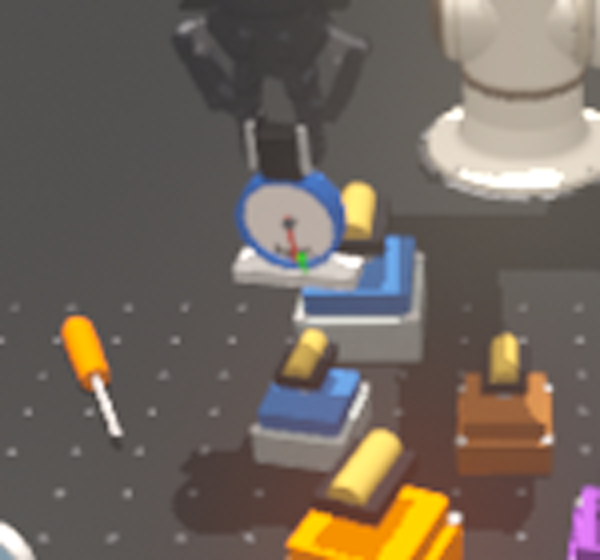

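The gauge hangs upright over the small blue stud. The red pointer is at crop (293,245) and the green mark at (303,261), to its right as seen from +x. Next I lower it.

Request:
apply_moves(delta_rot=[[0,0,0],[0,0,0],[0,0,0],[0,0,0],[0,0,0],[0,0,0],[0,0,0],[0,0,0],[0,0,0],[0,0,0]], xyz=[[-0.08,0,0.2],[0,0,0.4],[0,0,0.4],[0,0,0.4],[0,0,0.4],[0,0,0.3],[0,0,0.2],[0,0,0.1],[0,0,0],[0,0,0]], hand=[1,1,1,1,1,1,1,1,1,1])

```text
clock: 17.08
position: [486.9, -166.4, 186.1]
ee_rot: [0.098, 0.995, -0.0, 0.0]
contact_force: [0.1, -0.0, -2.5]
gripper_width: 28.6
grasp_force: 63.1
```

Request:
apply_moves(delta_rot=[[0,0,0],[0,0,0],[0,0,0],[0,0,0],[0,0,0],[0,0,0],[0,0,0],[0,0,0]], xyz=[[0,0,0.04],[0,0,0.04],[0,0,0.04],[0,0,0.04],[0,0,0.04],[0,0,0.04],[0,0,0],[0,0,0]], hand=[1,1,1,1,1,1,1,1])

```text
clock: 17.75
position: [486.7, -166.3, 180.1]
ee_rot: [0.098, 0.995, -0.0, 0.0]
contact_force: [-1.7, 0.0, -0.9]
gripper_width: 29.5
grasp_force: 63.2
```

Request:
apply_moves(delta_rot=[[0,0,0],[0,0,0],[0,0,0],[0,0,0],[0,0,0],[0,0,0],[0,0,0],[0,0,0],[0,0,0],[0,0,0]], xyz=[[0,0,0.04],[0,0,0.04],[0,0,0.04],[0,0,0.04],[0,0,0.04],[0,0,0],[0,0,0],[0,0,0],[0,0,0],[0,0,0]], hand=[1,1,1,1,1,1,1,1,1,1])

```text
clock: 18.58
position: [486.7, -166.3, 175.0]
ee_rot: [0.098, 0.995, -0.0, 0.0]
contact_force: [-0.3, -0.1, 0.9]
gripper_width: 29.1
grasp_force: 63.5
```

```bash
python3 - <<'E'
from h import *
s=arm.read_state();print(s["clock"],s["position"],s["contact_force"])
p=eyes.get_image("scene");W=world(p)
c=proj(p,[487,-165,120]).astype(int)
save(p,"s4.png",(c[0]-35,c[1]-35,c[0]+35,c[1]+35),8);print(c)
K=p["camera_matrix"]
for o in("pointer","mark","pointer_tip","mark_tip"):
    for m in nets.masks_of(o,p)[:1]: print(o,m["score"],m["bbox"],m["region"].sum())
# unproject colour pixels onto dial's front plane
g=np.array([486.7,-166.3,86.]);nx=np.array([np.cos(-.19),np.sin(-.19),0]);ny=np.array([np.sin(.19),np.cos(.19),0])
f=p["frame"].astype(int);C=-p["R"].T@p["t"]
v,u=np.mgrid[c[1]-30:c[1]+30,c[0]-25:c[0]+25]
ray=np.stack([u,v,np.ones_like(u)],-1)@np.linalg.inv(K).T@p["R"]
for off in(10,):
    pl=g+nx*off;t=((pl-C)@nx)/(ray@nx);P=C+ray*t[...,None]-g
    y=P@ny;zz=P[...,2]-50;r=np.hypot(y,zz);ff=f[c[1]-30:c[1]+30,c[0]-25:c[0]+25]
    wr=np.clip(ff[...,0]-np.maximum(ff[...,1],ff[...,2])-15,0,None)*(r<40);wg=np.clip(ff[...,1]-np.maximum(ff[...,0],ff[...,2])-15,0,None)*(r<42)
    for n,w in(("red",wr),("green",wg)):
        w=w.astype(float);yc,zc=(w*y).sum()/w.sum(),(w*zz).sum()/w.sum();print(n,w.sum(),yc,zc,"ang",np.arctan2(yc,-zc))
    # dial centre via blue rim
    wb=(ff[...,2]-ff[...,0]>50)&(r<50);print("rim",cv2.minEnclosingCircle(np.stack([y[wb],zz[wb]],-1).astype(np.float32)))
E
```

```text
18.5833 [ 486.7349326  -166.29345053  174.95976504] [-0.25468738 -0.07063628  0.87597774]
[187 178]
pointer 0.28 [175.8, 193.4, 205.3, 215.5] 573
mark 0.19 [176.0, 151.4, 202.9, 193.3] 799
red 693.0 0.2298655307022921 -16.741507230582222 ang 0.013729414226661948
green 480.0 7.709892752466692 -31.938539950898637 ang 0.2368662169699552
rim ((4.697401523590088, 2.7041678428649902), 44.619930267333984)
```

View pics/s4.png

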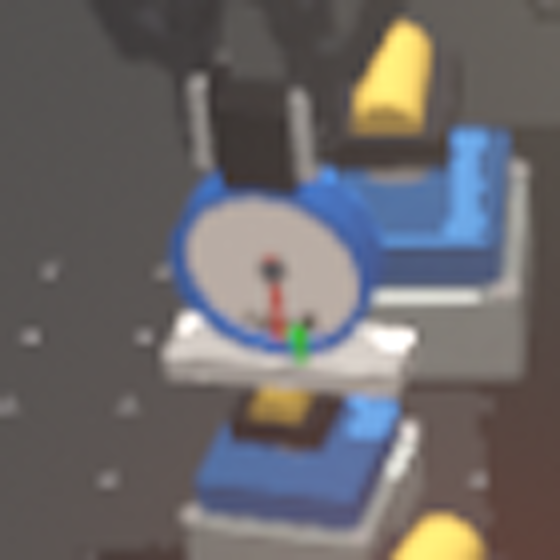

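The base is square across the ridge, pressed about 4–5 mm. The pointer hangs at crop (275,310) and the mark is at (300,343), about 0.23 rad off towards +y. I'll rock the gauge about its foot by that amount.

Request:
apply_moves(delta_rot=[[0.17,0,0],[0.17,0,0],[0.17,0,0],[0.17,0,0],[0.17,0,0],[0.17,0,0],[0.17,0,0],[0.17,0,0],[0.17,0,0],[0.17,0,0],[0.17,0,0],[0.17,0,0],[0.17,0,0]], xyz=[[0,0.065,0],[0,0.065,0],[0,0.065,0],[0,0.065,0],[0,0.065,0],[0,0.065,0],[0,0.065,0],[0,0.065,0],[0,0.065,0],[0,0.065,0],[0,0.065,0],[0,0.065,0],[0,0.065,0]], hand=[1,1,1,1,1,1,1,1,1,1,1,1,1])

```text
clock: 19.92
position: [490.8, -145.7, 172.7]
ee_rot: [0.098, 0.988, -0.116, -0.011]
contact_force: [-1.3, 0.0, 1.9]
gripper_width: 29.4
grasp_force: 63.5
```

Request:
apply_moves(delta_rot=[[0,0,0],[0,0,0],[0,0,0],[0,0,0],[0,0,0],[0,0,0],[0,0,0],[0,0,0],[0,0,0],[0,0,0],[0,0,0],[0,0,0],[0,0,0],[0,0,0],[0,0,0],[0,0,0],[0,0,0],[0,0,0],[0,0,0],[0,0,0]], xyz=[[0,0,0],[0,0,0],[0,0,0],[0,0,0],[0,0,0],[0,0,0],[0,0,0],[0,0,0],[0,0,0],[0,0,0],[0,0,0],[0,0,0],[0,0,0],[0,0,0],[0,0,0],[0,0,0],[0,0,0],[0,0,0],[0,0,0],[0,0,0]], hand=[1,1,1,1,1,1,1,1,1,1,1,1,1,1,1,1,1,1,1,1])

```text
clock: 21.58
position: [490.7, -145.7, 172.6]
ee_rot: [0.098, 0.989, -0.115, -0.011]
contact_force: [-0.6, 0.7, 2.1]
gripper_width: 29.3
grasp_force: 63.5
```

```bash
cat > m.py <<'E'
from h import *
from scipy.spatial.transform import Rotation as Ro
def go(nm):
    s=arm.read_state();Rt=Ro.from_quat(s["ee_rot"]).as_matrix()
    print(s["clock"],s["position"].round(1),s["contact_force"].round(2),"tilt",np.arccos(-Rt[2,2]))
    g=s["position"]+91*Rt[:,2];up=-Rt[:,2];nx=-Rt[:,0];ny=np.cross(up,nx);ctr=g+50*up;print("foot",g.round(1))
    A=[]
    for i in range(6):
        p=eyes.get_image("scene");C=-p["R"].T@p["t"];c=proj(p,ctr).astype(int);S=np.s_[c[1]-25:c[1]+25,c[0]-25:c[0]+25]
        v,u=np.mgrid[S];ray=np.stack([u,v,np.ones_like(u)],-1)@np.linalg.inv(p["camera_matrix"]).T@p["R"]
        P=C+ray*(((ctr+nx*10-C)@nx)/(ray@nx))[...,None]-ctr
        y=P@ny;z=P@up;r=np.hypot(y,z);f=p["frame"].astype(int)[S]
        o=[]
        for k in(0,1):
            w=np.clip(f[...,k]-np.delete(f,k,-1).max(-1)-15,0,None)*(r<42).astype(float);o+=[(w*y).sum()/w.sum(),(w*z).sum()/w.sum()]
            if k==0:
                w0=w;wf=w*(r>8);o0=np.arctan2((wf*y).sum(),-(wf*z).sum())
        A.append([np.arctan2(o[0],-o[1]),o0,np.arctan2(o[2],-o[3])]+o)
    print(np.mean(A,0).round(3),"std",np.std(A,0).round(3)[:3])
    c=c-35;save(p,nm,(c[0],c[1],c[0]+70,c[1]+70),8)
go("s5.png")
E
python3 m.py
```

```text
21.5833 [ 490.7 -145.7  172.6] [-0.62  0.71  2.12] tilt 0.2314142931232782
foot [ 486.7 -166.2   84. ]
[  0.281   0.273   0.233   3.453 -11.961   7.637 -32.199] std [0.001 0.001 0.   ]
```

View pics/s5.png

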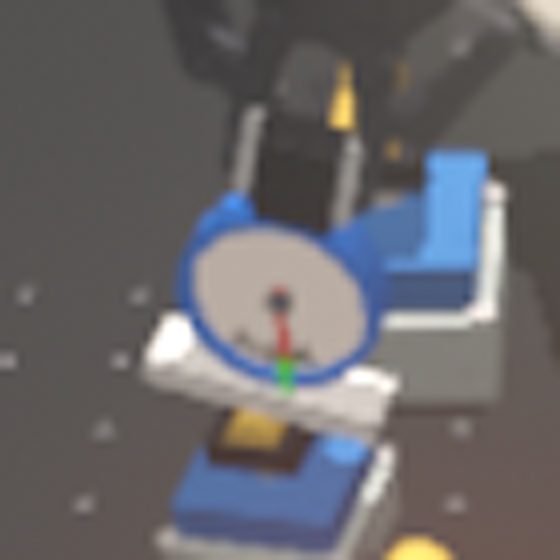

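The pointer hangs straight onto the green mark at crop (287,372), within about 0.02 rad. The ridge is pressed about 6 mm and everything is still, so I'll hand in.

```bash
python3 -c "
from bench import arm
print(arm.job_done())"
```

```text
the job is handed in; nothing more can be done
None
```

I handed the job in at about 22 s. The gauge is held on the small blue stud's ridge, pressed about 6 mm by my estimate, with its pointer on the green mark to within about 0.02 rad. The door was at about 1.46 rad when I let go of the handle, and I don't have the judge's result.

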